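Make up a wheel kit and a foot kit from small-parts stock

TASK

Make up two spares kits from the parts on the rubber mat, using the two drawers pulled out of the parts cabinet. The wheel kit goes in the divided drawer: the wheel and the long bolt together in the large compartment, and the nut on its own in the small compartment at the handle end; the machine-foot kit goes in the plain drawer: the rubber foot, standing on its flange as it does now, and the short bolt. Lay every part flat on the drawer floor with nothing on top of or leaning on anything else, and leave the bearing, the spanner and the jar where they are.

Things in the scene. Friction and masses are not known exactly. Their poses are not given: they have to be found in the camera images.
- wheel: small trolley wheel lying flat among the stock on the dull green rubber mat (2 mm thick, 310 x 280 mm, fixed): black rubber tyre 56 mm in diameter and 24 mm wide, white plastic hub 26 mm wide with spokes and a 16 mm bore. Grip across the tyre. Origin at the wheel's centre, 13 mm above what it lies on; z along its axis. About 0.11 kg.
- long_bolt: the longer of two bright steel M16 hexagon-head bolts: 90 mm overall, head 24 mm across flats and 10 mm thick, shank 16 mm in diameter and 80 mm long. Lies on its side on the mat, does not roll. Origin on its axis at mid-length, 10 mm above what it lies on; x runs level along the bolt (within 3 degrees) from the head at -x to the tip at +x. About 0.17 kg.
- short_bolt: the shorter of two bright steel M16 hexagon-head bolts: 50 mm overall, head 24 mm across flats and 10 mm thick, shank 16 mm in diameter and 40 mm long. Lies on its side on the mat, does not roll. Origin on its axis at mid-length, 10 mm above what it lies on; x runs level along the bolt (within 6 degrees) from the head at -x to the tip at +x. About 0.11 kg.
- nut: steel hexagon nut, 24 mm across flats, 14 mm high, 16 mm hole, lying flat. Origin at its centre, 7 mm above what it lies on; z along the hole; flats face +y and -y of its frame, the others are 60 degrees apart. About 35 g.
- rubber_foot: black machine foot standing on its flange: flange 50 mm in diameter and 6 mm thick, above it a straight round body 40 mm in diameter, total height 28 mm, a steel washer round a bolt hole in its top. Grip it across the 40 mm body. Origin at the centre of its underside; z up. About 60 g.
- divided_drawer: longer open grey plastic drawer with a cross wall; fixed on the bench. 240 mm long (x), 140 wide (y), 45 high; walls and floor 3 mm thick. Origin: centre of its underside; finger lip at -x, 16 mm beyond the front. Cross wall 37 mm high at x = -30 mm. Inside: small compartment x = -117 to -31.5 mm, large one x = -28.5 to +117 mm, both y = -67 to +67 mm.
- plain_drawer: shorter open grey plastic drawer without a cross wall; fixed on the bench. 150 mm long (x), 140 wide (y), 45 high; walls and floor 3 mm thick, so inside x = -72 to +72 mm, y = -67 to +67 mm. Origin: centre of its underside; finger lip at -x, 16 mm beyond the front.
- bearing: steel ball bearing lying flat on the mat among the stock, 47 mm outside diameter, 20 mm bore, 14 mm thick; not wanted in either kit, leave it where it is. Origin at the centre of its underside.
- spanner: flat steel spanner, 200 mm long, 38 mm wide at its open jaw, 8 mm thick, lying on the bench beyond the mat; leave it where it is. Origin at the middle of its underside, x along it.
- jar: glass jar with a black lid, 60 mm in diameter, 75 mm high, standing on the bench beyond the drawers on the robot's right; leave it where it is. Origin at the centre of its underside.
Not all that is in view belongs to the job. Leave any blue or purple look-alike of the wheel alone.

How it is judged (in metres and radians):
At the end, for the whole second after the job is handed in: Each part lies in the compartment named, at most about 5 mm above its height when flat on the drawer floor; wheel and nut flat (either face up) and foot upright within 0.15 rad, bolts level within 0.2 rad; all at rest; bearing, spanner and jar within 30 mm of their start (x of wheel in the frame of divided_drawer between -0.0285 and 0.117 m and y of wheel in the frame of divided_drawer between -0.067 and 0.067 m and z of wheel in the frame of divided_drawer between -0.002 and 0.021 m and linear speed of each of wheel, long_bolt, nut, rubber_foot, short_bolt below 0.02 m/s and angular speed of each of wheel, long_bolt, nut, rubber_foot, short_bolt below 0.3 rad/s and (angle between wheel's own z axis and vertical below 0.15 rad or angle between wheel's own z axis and vertical above 2.99 rad) and x of long_bolt in the frame of divided_drawer between -0.0285 and 0.117 m and y of long_bolt in the frame of divided_drawer between -0.067 and 0.067 m and z of long_bolt in the frame of divided_drawer between -0.002 and 0.02 m and angle between long_bolt's own x axis and vertical between 1.37 and 1.77 rad and x of nut in the frame of divided_drawer between -0.117 and -0.0315 m and y of nut in the frame of divided_drawer between -0.067 and 0.067 m and z of nut in the frame of divided_drawer between -0.002 and 0.014 m and (angle between nut's own z axis and vertical below 0.15 rad or angle between nut's own z axis and vertical above 2.99 rad) and x of rubber_foot in the frame of plain_drawer between -0.072 and 0.072 m and y of rubber_foot in the frame of plain_drawer between -0.067 and 0.067 m and z of rubber_foot in the frame of plain_drawer between -0.002 and 0.008 m and angle between rubber_foot's own z axis and vertical below 0.15 rad and x of short_bolt in the frame of plain_drawer between -0.072 and 0.072 m and y of short_bolt in the frame of plain_drawer between -0.067 and 0.067 m and z of short_bolt in the frame of plain_drawer between -0.002 and 0.02 m and angle between short_bolt's own x axis and vertical between 1.37 and 1.77 rad); the robot touches nothing.
It fails at once if the bearing was moved more than 30 mm (distance of bearing from where it was at the start of the episode above 0.03 m).
It fails at once if the spanner was moved more than 30 mm (distance of spanner from where it was at the start of the episode above 0.03 m).
It fails at once if the jar was moved more than 30 mm (distance of jar from where it was at the start of the episode above 0.03 m).
It also fails if it takes over 120 s, if anything falls off the work surface, if the arm or the gripper's body presses on something with over 40 N, if the wrist force passes 120 N, or if a joint passes its speed limit or range.

ROBOT

A 6-joint arm with a two-finger parallel gripper is mounted at the origin on the work surface. World frame = base frame: x ahead of the robot, y to its left, z up, the work surface at z = 0. Lengths are in m, angles in degrees, forces in N, time in s.
With the tool pointing down it reaches from about 0.375 to 0.9 m from the base axis. Payload 3.1 kg.
Tool frame: the origin (TCP) lies midway between the tips of the shut fingers; the grasp point (between the pads) lies 19 mm behind it; z points along the fingers, y is the line along which they close (so a half turn about z gives the same grasp; the last joint's range is limited). The gripper opens to 87 mm and grips with 3 to 60 N. Pads are 19 mm wide; open, the fingers measure 117 mm over their backs; the gripper's body (75 mm by 190 mm) begins 51 mm behind the grasp point.
Start: joints at [63.742, 30.224, 82.088, -0, 67.689, -10.227], TCP at [0.173, 0.601, 0.223] pointing down, gripper open.
Joint ranges: [-176.69, 176.69], [-43.24, 126.21], [12.49, 139.97], [-82, 262], [0, 151.66], [-163.58, 163.58]. Speed limits (degrees/s): [159.86, 159.86, 180, 180, 180, 180].

INTERFACE

Orientations are given as a 3x3 rotation matrix whose columns are the frame's x, y, z axes.
In Python, from rig import read_state, optics, bot gives the robot as it stands. The module is installed in compiled form; this text tells all that it offers.
- The arm moves only by the tool send_rows, never from a script. Its argument "commands" is a list of rows, each a list of 7 numbers: the turn, a rotation vector about the tool's x, y, z in units of 5 degrees (1.0 is 5 degrees), then the shift along the tool's x, y, z in units of 30 mm (1.0 is 30 mm), then the opening, from 0 (shut) to 1 (fully open). In form: [[rx, ry, rz, tx, ty, tz, gripper], ...]. A call has 1 to 20 rows; each row is the pose to reach, as a shift and turn from the pose commanded when the call began, along the tool's axes at that moment; what a row does not reach only later rows make up. A row lasts 1/12 s, in which the tool goes at most 41.7 mm and 7.16 degrees, less where a joint would pass 70% of its speed; a pose out of reach is approached as far as the arm can. A call with a gripper value outside its range is refused whole. The fingers move at their own pace and stop on an object; the grip force is fixed at half the most. Time passes only in rows, so rows that repeat a pose let the fingers close. It gives the time, the measured TCP pose, the force, the opening and the grip force at its end, in the units of the state.
- read_state(): the state, without advancing time (a new reading comes with each control period).
- optics.capture(name): name is "side" or "top"; returns a dict with "image" (480x640x3 uint8, blue, green, red), "intrinsics" (3x3 intrinsics, pixels), "extrinsics" (4x4, takes a point from world to camera coordinates). Camera axes: x right, y down, z forward; pixel columns grow to the right and rows downward; lengths in m; the calibration is good to about 2 mm. A picture is of the moment at which its call begins. There is no depth.
- bot.hand_in(): hands the job in; it is judged then, once.
The state is a dict: "time_s": time; "joint_positions": joint angles; "qvel": joint speeds; "tau": joint torques, N m; "position": TCP position; "tcp_rot": TCP orientation; "force": force on the tool from outside, world axes, zero at the start; "moment": the same for the moment, N m; "opening": opening from 0.0 (shut) to 1.0 (fully open); "grasp_force": force on a finger pad.
Only numpy, scipy, OpenCV 4.12 (cv2) and the standard library are available. Lean on these libraries where they do the work, as an engineer would, in place of code of your own. Each camera call takes 0.05 s, during which the arm holds its last target. There are 200 camera calls.

## Working session

There is one attempt and no reset: what is moved stays moved. The work goes in short steps, Python scripts to look and compute and a tool call to move; the robot and the scene stay as the last step left them, time stands still between calls to the robot, and variables do not carry over. Pictures are saved under pics/ and viewed, at most 14 in all, crops included, and the job is handed in when it is done.

Besides the shell and the picture viewer there is one more tool, called after "Emit:" as name(argument=value, ...), one argument or row to a line, values as JSON. send_rows: Moves the arm, as the interface text tells. Its arguments: {"type":"object","properties":{"commands":{"type":"array","items":{"type":"array","items":{"type":"number"}}}},"required":["commands"]}

```bash
mkdir -p pics; python3 - <<'E'
from rig import read_state, optics
import cv2,numpy as np
for n in("top","side"):
    c=optics.capture(n);cv2.imwrite(f"pics/{n}0.png",c["image"]);print(n,c["intrinsics"].tolist(),np.round(c["extrinsics"],4).tolist())
s=read_state();print(s["time_s"],s["position"],s["tcp_rot"],s["opening"])
E
```

```text
top [[616.1750355594214, 0.0, 326.1041126138042], [0.0, 616.1750355594214, 236.17858439380655], [0.0, 0.0, 1.0]] [[0.1414, -0.9899, -0.0062, -0.0661], [-0.9666, -0.1367, -0.2168, 0.5745], [0.2137, 0.0367, -0.9762, 0.9555], [0.0, 0.0, 0.0, 1.0]]
side [[472.02092377531187, 0.0, 314.1091956232972], [0.0, 472.02092377531187, 232.5819222275384], [0.0, 0.0, 1.0]] [[-0.8605, -0.5094, 0.0001, 0.4986], [-0.3078, 0.5198, -0.7969, 0.2135], [0.4059, -0.6858, -0.6041, 0.5677], [0.0, 0.0, 0.0, 1.0]]
0.1 [0.17225648 0.60010262 0.2216592 ] [[-9.61136268e-01  2.76073094e-01 -8.48649849e-04]
 [ 2.76074212e-01  9.61134652e-01 -1.79147882e-03]
 [ 3.21087677e-04 -1.95614561e-03 -9.99998035e-01]] 1.002255230400358
```

View pics/top0.png

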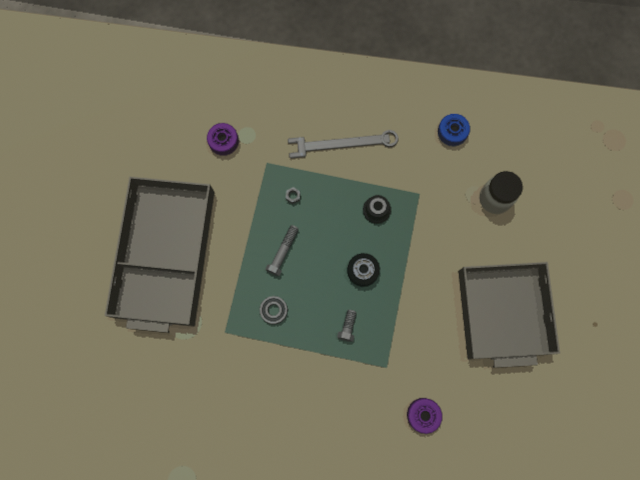

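View pics/side0.png

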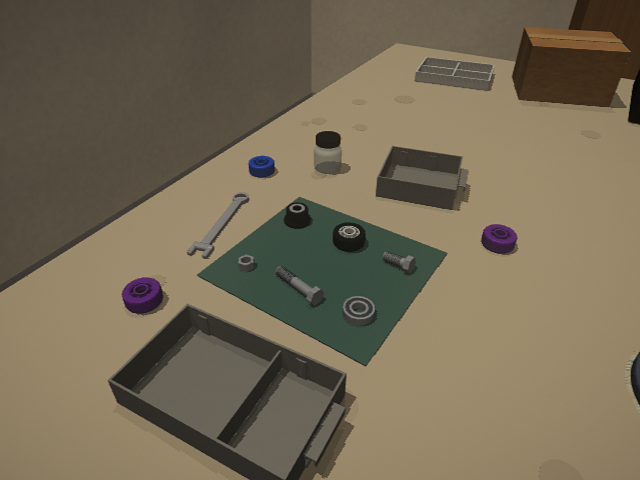

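The top view shows the wheel at (363,270), with a black tyre and white hub. The parts that could be mistaken for others are:
- **Wheel look-alikes:** the foot at (377,208), which is black with a steel washer, purple at (223,138) and (425,416), and blue at (454,129).
- **Nut or bearing:** the nut is at (293,195) and the bearing at (274,310).
- **Bolts:** the long bolt is at (283,250) and the short one at (348,325).
- **Drawers:** the divided drawer is at (162,252) and the plain one at (508,312).

Next I'll measure them and check the choice in one close crop.

```bash
cat > h.py <<'E'
import cv2,numpy as np
from rig import read_state, optics
def cap(n): 
    c=optics.capture(n); return c["image"],c["intrinsics"],c["extrinsics"]
def ray(K,T,uv,z):
    R,t=T[:3,:3],T[:3,3]; o=-R.T@t
    d=R.T@np.linalg.solve(K,[uv[0],uv[1],1.]); return o+d*(z-o[2])/d[2]
def proj(K,T,P):
    p=K@(T[:3,:3]@np.asarray(P,float)+T[:3,3]); return p[:2]/p[2]
E
python3 - <<'E'
from h import *
I,K,T=cap("top")
hsv=cv2.cvtColor(I,cv2.COLOR_BGR2HSV)
print("mat hsv",hsv[340,300],hsv[230,330])
green=cv2.inRange(hsv,(60,60,20),(100,255,255))
green=cv2.morphologyEx(green,cv2.MORPH_OPEN,np.ones((3,3)))
cs,_=cv2.findContours(green,cv2.RETR_CCOMP,cv2.CHAIN_APPROX_NONE)
for c in cs:
    if 60<cv2.contourArea(c)<5000:
        r=cv2.minAreaRect(c); print(np.round(r[0],1),np.round(r[1],1),round(r[2],1), cv2.contourArea(c),np.round(ray(K,T,r[0],.012),4))
cr=cv2.resize(I[155:370,225:425],None,fx=2.75,fy=2.75,interpolation=cv2.INTER_CUBIC)
cv2.imwrite("pics/crop1.png",cv2.convertScaleAbs(cr,alpha=1.6))
a=cv2.resize(I[165:345,95:225],None,fx=3,fy=3,interpolation=cv2.INTER_CUBIC)
b=cv2.resize(I[250:380,445:570],None,fx=3,fy=3,interpolation=cv2.INTER_CUBIC)
h=np.zeros((540,a.shape[1]+b.shape[1],3),np.uint8);h[:,:a.shape[1]]=a;h[:b.shape[0],a.shape[1]:]=b
cv2.imwrite("pics/crop2.png",cv2.convertScaleAbs(h,alpha=1.6));print(a.shape)
E
```

```text
mat hsv [70 55 97] [72 58 97]
(540, 390, 3)
```

View pics/crop1.png

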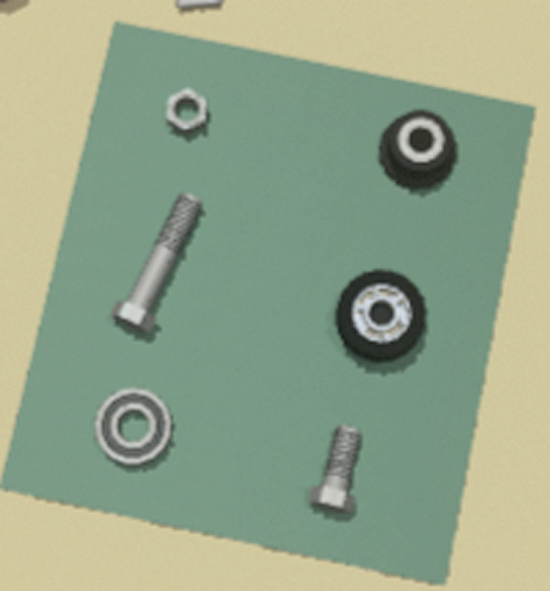

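View pics/crop2.png

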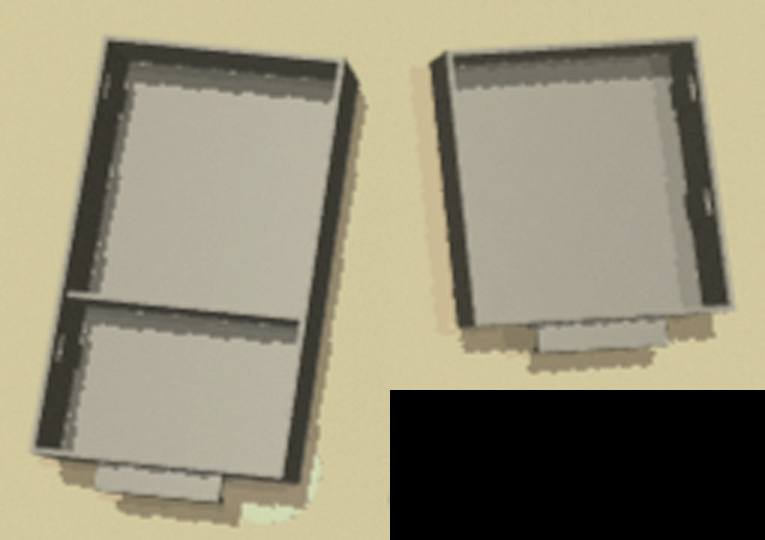

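Crop 1 confirms the parts: a black wheel with a white spoked hub at crop (381,315), and a stepped foot with washer at (420,148). The long bolt's head is at (137,315), the short bolt's head at (333,497), the nut at (187,112) and the bearing at (134,427). Crop 2 shows both drawers' rims clearly, and both drawers are empty.

```bash
python3 - <<'E'
from h import *
I,K,T=cap("top")
q=lambda pts:np.array([ray(K,T,p,.045) for p in pts])
for nm,pts in(("div",[(130.7,177.7),(209.3,185.7),(189.3,324.3),(106.7,315.7)]),("plain",[(464.7,268.3),(546.3,263.3),(558.7,352.7),(472.3,358.3)])):
    P=q(pts); e=np.linalg.norm(np.roll(P,-1,0)-P,axis=1)
    ax=(P[0]+P[1]-P[2]-P[3]); print(nm,np.round(P.mean(0),4),"sides",np.round(e,3),"yaw",np.degrees(np.arctan2(ax[1],ax[0])).round(2))
hsv=cv2.cvtColor(I,cv2.COLOR_BGR2HSV)
mat=cv2.inRange(hsv,(55,30,15),(100,255,255))
obj=cv2.bitwise_not(mat)
roi=np.zeros_like(obj);hull=max(cv2.findContours(mat,0,2)[0],key=cv2.contourArea);cv2.fillConvexPoly(roi,cv2.convexHull(hull),255)
obj&=cv2.erode(roi,np.ones((5,5)))
obj=cv2.morphologyEx(obj,cv2.MORPH_OPEN,np.ones((3,3)))
for c in cv2.findContours(obj,0,1)[0]:
    if cv2.contourArea(c)<60: continue
    r=cv2.minAreaRect(c); m=np.zeros_like(obj);cv2.drawContours(m,[c],-1,255,-1)
    br=(m>0)&(I.min(2)>70); ys,xs=np.nonzero(br)
    print("px",np.round(r[0],1),np.round(r[1],1),round(r[2],1),"w",np.round(ray(K,T,r[0],.012),4),"bright",xs.mean().round(1),ys.mean().round(1),len(xs))
    if len(xs)>20:
        # line of bright pixels on plane .012
        W=np.array([ray(K,T,(x,y),.014)[:2] for x,y in zip(xs,ys)]); u,s,v=np.linalg.svd(W-W.mean(0),full_matrices=0);p=(W-W.mean(0))@v[0]
        print("   pca yaw",np.degrees(np.arctan2(v[0,1],v[0,0])).round(1),"ext",p.min().round(4),p.max().round(4),"mid",np.round(W.mean(0)+v[0]*(p.min()+p.max())/2,4),"std",np.round(s/np.sqrt(len(xs)),4))
cv2.imwrite("pics/m.png",obj)
E
```

```text
div [0.5208 0.2901 0.045 ] sides [0.137 0.237 0.137 0.238] yaw 2.56
plain [ 0.5019 -0.3     0.045 ] sides [0.136 0.146 0.14  0.147] yaw 10.81
px [346.4 325.1] [15.6 31.1] 5.0 w [ 0.4424 -0.0382  0.012 ] bright 347.2 326.1 211
   pca yaw 170.2 ext -0.0287 0.0204 mid [ 0.4448 -0.0404] std [0.0148 0.0044]
px [273.5 309.5] [27. 27.] 90.0 w [0.4509 0.0875 0.012 ] bright 273.1 309.6 401
   pca yaw -159.5 ext -0.0241 0.0227 mid [0.4511 0.0882] std [0.0123 0.0121]
px [365.4 268.4] [26.1 24.9] 11.3 w [ 0.5426 -0.0575  0.012 ] bright 363.3 268.4 290
   pca yaw -81.8 ext -0.0176 0.0184 mid [ 0.5417 -0.0542] std [0.0101 0.0098]
px [283.3 249.4] [15.2 52.3] 26.6 w [0.5557 0.0873 0.012 ] bright 281.3 251.0 359
   pca yaw 161.5 ext -0.0499 0.039 mid [0.5574 0.0883] std [0.026  0.0039]
px [376.5 208.5] [25. 25.] 90.0 w [ 0.6508 -0.0632  0.012 ] bright 377.6 205.4 148
   pca yaw 164.2 ext -0.0149 0.0145 mid [ 0.6563 -0.0644] std [0.0084 0.0083]
px [292.5 195.5] [15. 13.] 90.0 w [0.6537 0.0864 0.012 ] bright 292.5 194.8 120
   pca yaw -120.7 ext -0.0134 0.0126 mid [0.6546 0.0866] std [0.0072 0.0071]
```

```bash
cat >> h.py <<'E'
from scipy.spatial.transform import Rotation as Ro
def plan(*targets):
    "targets (x,y,z,finger yaw deg) -> row numbers from the present pose"
    s=read_state();R0=np.array(s["tcp_rot"]);p0=np.array(s["position"])
    print("t",round(s["time_s"],2),"p",np.round(p0,4),"open",round(s["opening"],3),"grip",np.round(s["grasp_force"],1))
    for x,y,z,a in targets:
        c,k=np.cos(np.radians(a)),np.sin(np.radians(a));R=np.array([[-k,c,0],[c,k,0],[0,0,-1.]])
        rv=np.degrees(Ro.from_matrix(R0.T@R).as_rotvec())/5;d=R0.T@(np.array([x,y,z])-p0)
        print(np.round(np.r_[rv,d/.03],2).tolist(),"rows>=",int(np.ceil(max(np.linalg.norm(d)/.0417,np.linalg.norm(rv)*5/7.16))))
D=dict(div=(.5208,.2901,2.6),plain=(.5019,-.3,10.8))
def dr(n,x,y):
    X,Y,a=D[n];c,k=np.cos(np.radians(a)),np.sin(np.radians(a));return X+c*x-k*y,Y+k*x+c*y
E
python3 - <<'E'
from h import *
I,K,T=cap("top")
print("wheel",ray(K,T,(363.3,268.8),.028)[:2],"foot",ray(K,T,(377.6,205.6),.030)[:2],"nut",ray(K,T,(292.5,194.8),.016)[:2],"jar lid",ray(K,T,(505,187),.075)[:2])
# nut edges orientation
m=cv2.resize(I[180:212,277:309],None,fx=8,fy=8,interpolation=cv2.INTER_CUBIC).min(2)
_,b=cv2.threshold(m,0,255,cv2.THRESH_OTSU)
c=max(cv2.findContours(b,0,1)[0],key=cv2.contourArea);h=cv2.convexHull(c)[:,0]/8.+[277,180]
W=np.array([ray(K,T,p,.016)[:2] for p in h]);
n=min(range(60),key=lambda a:np.ptp(W@[np.cos(np.radians(a)),np.sin(np.radians(a))])); print("nut flat normal",n,[round(np.ptp(W@[np.cos(np.radians(a)),np.sin(np.radians(a))]),4) for a in(n,n+60,n+120,n+30)],W.mean(0))
c,k=np.cos(np.radians(-18.5)),np.sin(np.radians(-18.5))
x,y=.556-.006*c,.088-.006*k
plan((x,y,.1,71.5),(x,y,.004,71.5))
print([np.round(v,4).tolist() for v in (dr("div",8,0),)] if 0 else "", np.round(dr("div",.010,0),4))
E
```

```text
wheel [ 0.53863749 -0.05353315] foot [ 0.6512375  -0.06370479] nut [0.65382314 0.08614753] jar lid [ 0.69972459 -0.26705561]
nut flat normal 36 [np.float64(0.0246), np.float64(0.0255), np.float64(0.025), np.float64(0.0271)] [0.65520116 0.08620962]
t 0.25 p [0.1724 0.6004 0.2221] open 0.997 grip 0.0
[-0.01, -0.0, 0.49, -16.81, -12.87, 4.08] rows>= 16
[-0.01, -0.0, 0.49, -16.81, -12.87, 7.28] rows>= 17
 [0.5308 0.2906]
```

Emit:
send_rows(
  commands=[
    [0, 0, 0.49, -16.81, -12.87, 4.08, 0.6],
    [0, 0, 0.49, -16.81, -12.87, 4.08, 0.6],
    [0, 0, 0.49, -16.81, -12.87, 4.08, 0.6],
    [0, 0, 0.49, -16.81, -12.87, 4.08, 0.6],
    [0, 0, 0.49, -16.81, -12.87, 4.08, 0.6],
    [0, 0, 0.49, -16.81, -12.87, 4.08, 0.6],
    [0, 0, 0.49, -16.81, -12.87, 4.08, 0.6],
    [0, 0, 0.49, -16.81, -12.87, 4.08, 0.6],
    [0, 0, 0.49, -16.81, -12.87, 4.08, 0.6],
    [0, 0, 0.49, -16.81, -12.87, 4.08, 0.6],
    [0, 0, 0.49, -16.81, -12.87, 4.08, 0.6],
    [0, 0, 0.49, -16.81, -12.87, 4.08, 0.6],
    [0, 0, 0.49, -16.81, -12.87, 4.08, 0.6],
    [0, 0, 0.49, -16.81, -12.87, 4.08, 0.6],
    [0, 0, 0.49, -16.81, -12.87, 4.08, 0.6],
    [0, 0, 0.49, -16.81, -12.87, 4.08, 0.6],
    [0, 0, 0.49, -16.81, -12.87, 4.08, 0.6],
    [0, 0, 0.49, -16.81, -12.87, 4.08, 0.6],
    [0, 0, 0.49, -16.81, -12.87, 4.08, 0.6],
    [0, 0, 0.49, -16.81, -12.87, 4.08, 0.6],
  ],
)

```text
time_s: 1.92
position: [0.5493, 0.0915, 0.1003]
tcp_rot: [[-0.949, 0.316, -0.001], [0.316, 0.949, 0.0], [0.001, -0.0, -1.0]]
force: [-0.6, -0.2, 0.6]
opening: 0.6
grasp_force: 0.0
```

```bash
python3 - <<'E'
from h import *
plan((.5503,.0899,.03,71.5),(.5503,.0899,.004,71.5))
I,K,T=cap("side");cv2.imwrite("pics/s1.png",cv2.resize(I[60:380,180:480],None,fx=1.8,fy=1.8))
E
```

```text
t 1.92 p [0.5493 0.0915 0.1003] open 0.6 grip 0.0
[-0.0, -0.01, 0.02, -0.05, -0.04, 2.34] rows>= 2
[-0.0, -0.01, 0.02, -0.05, -0.04, 3.21] rows>= 3
```

View pics/s1.png

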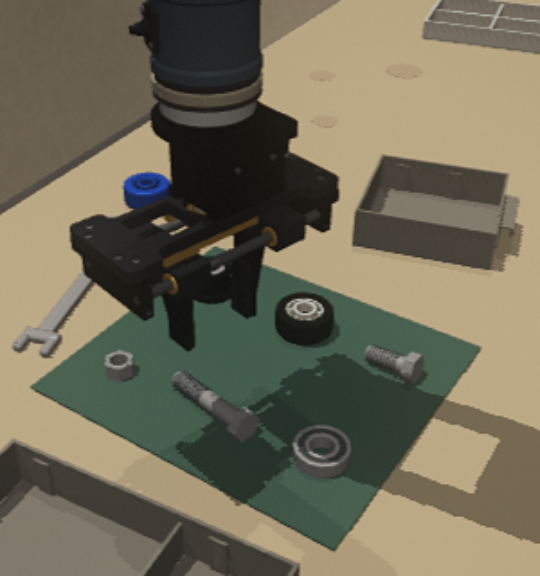

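The gripper hangs about 100 mm above the long bolt, at crop (215,400). The fingers, at about (185,340) and (245,310), straddle it, so I descend and grip.

Emit:
send_rows(
  commands=[
    [0, 0, 0, -0.05, -0.04, 1.0, 0.6],
    [0, 0, 0, -0.05, -0.04, 2.0, 0.6],
    [0, 0, 0, -0.05, -0.04, 2.6, 0.6],
    [0, 0, 0, -0.05, -0.04, 3.0, 0.6],
    [0, 0, 0, -0.05, -0.04, 3.2, 0.6],
    [0, 0, 0, -0.05, -0.04, 3.2, 0.6],
    [0, 0, 0, -0.05, -0.04, 3.2, 0.1],
    [0, 0, 0, -0.05, -0.04, 3.2, 0.0],
    [0, 0, 0, -0.05, -0.04, 3.2, 0.0],
    [0, 0, 0, -0.05, -0.04, 3.2, 0.0],
    [0, 0, 0, -0.05, -0.04, 3.2, 0.0],
    [0, 0, 0, -0.05, -0.04, 3.2, 0.0],
    [0, 0, 0, -0.05, -0.04, 3.2, 0.0],
    [0, 0, 0, -0.05, -0.04, 3.2, 0.0],
    [0, 0, 0, -0.05, -0.04, 3.2, 0.0],
  ],
)

```text
time_s: 3.22
position: [0.5518, 0.0886, 0.0044]
tcp_rot: [[-0.948, 0.317, 0.0], [0.317, 0.948, -0.0], [-0.0, -0.0, -1.0]]
force: [-0.6, -0.5, 2.8]
opening: 0.173
grasp_force: 29.9
```

```bash
python3 - <<'E'
from h import *
x,y=dr("div",.010,0)
px,py=.5503,.0899
plan((px,py,.1,71.5),(x,y,.1,2.6),(x,y,.008,2.6))
E
```

```text
t 3.22 p [0.5518 0.0886 0.0044] open 0.173 grip 29.9
[-0.0, 0.0, 0.0, 0.06, 0.03, -3.19] rows>= 3
[0.0, 0.0, 13.78, 2.8, 6.16, -3.19] rows>= 10
[0.0, 0.0, 13.78, 2.8, 6.16, -0.12] rows>= 10
```

Emit:
send_rows(
  commands=[
    [0, 0, 0, 0, 0, -1.0, 0],
    [0, 0, 0, 0, 0, -2.2, 0],
    [0, 0, 0, 0, 0, -3.19, 0],
    [0, 0, 3, 0.6, 1.4, -3.19, 0],
    [0, 0, 6, 1.3, 2.7, -3.19, 0],
    [0, 0, 9, 1.9, 4.0, -3.19, 0],
    [0, 0, 12, 2.5, 5.3, -3.19, 0],
    [0, 0, 13.78, 2.8, 6.16, -3.19, 0],
    [0, 0, 13.78, 2.8, 6.16, -3.19, 0],
    [0, 0, 13.78, 2.8, 6.16, -3.19, 0],
    [0, 0, 13.78, 2.8, 6.16, -3.19, 0],
    [0, 0, 13.78, 2.8, 6.16, -3.19, 0],
    [0, 0, 13.78, 2.8, 6.16, -3.19, 0],
    [0, 0, 13.78, 2.8, 6.16, -3.19, 0],
    [0, 0, 13.78, 2.8, 6.16, -3.19, 0],
  ],
)

```text
time_s: 4.47
position: [0.53, 0.2905, 0.0992]
tcp_rot: [[-0.049, 0.999, -0.001], [0.999, 0.049, -0.0], [-0.0, -0.001, -1.0]]
force: [-0.3, -0.1, -1.0]
opening: 0.173
grasp_force: 29.9
```

```bash
python3 - <<'E'
from h import *
x,y=dr("div",.010,0)
plan((x,y,.0065,2.6))
I,K,T=cap("side");cv2.imwrite("pics/s2.png",cv2.resize(I[100:480,60:400],None,fx=1.5,fy=1.5))
E
```

```text
t 4.47 p [0.53   0.2905 0.0992] open 0.173 grip 29.9
[-0.02, 0.0, 0.04, 0.0, 0.03, 3.09] rows>= 3
```

View pics/s2.png

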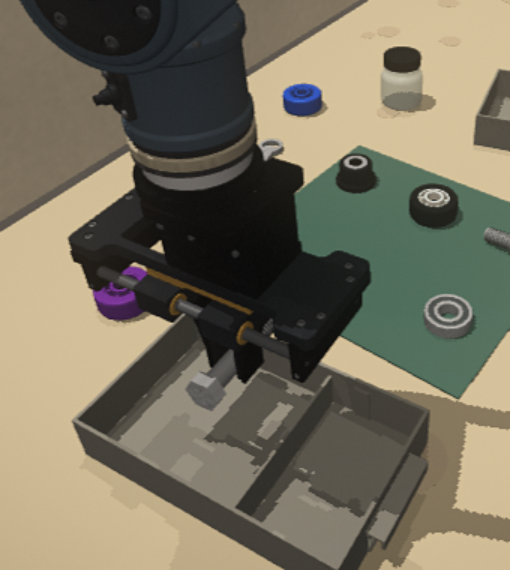

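The long bolt is level in the fingers above the large compartment, with its head at crop (207,388). I lower it, release and lift.

Emit:
send_rows(
  commands=[
    [0, 0, 0, 0, 0.03, 1.0, 0],
    [0, 0, 0, 0, 0.03, 1.9, 0],
    [0, 0, 0, 0, 0.03, 2.5, 0],
    [0, 0, 0, 0, 0.03, 2.8, 0],
    [0, 0, 0, 0, 0.03, 3.0, 0],
    [0, 0, 0, 0, 0.03, 3.09, 0],
    [0, 0, 0, 0, 0.03, 3.09, 0],
    [0, 0, 0, 0, 0.03, 3.09, 0.33],
    [0, 0, 0, 0, 0.03, 3.09, 0.33],
    [0, 0, 0, 0, 0.03, 3.09, 0.33],
    [0, 0, 0, 0, 0.03, 3.09, 0.33],
    [0, 0, 0, 0, 0.03, 3.09, 0.33],
    [0, 0, 0, 0, 0.03, 2.4, 0.33],
    [0, 0, 0, 0, 0.03, 1.2, 0.33],
    [0, 0, 0, 0, 0.03, 0, 0.33],
    [0, 0, 0, 0, 0.03, 0, 0.33],
    [0, 0, 0, 0, 0.03, 0, 0.33],
  ],
)

```text
time_s: 5.93
position: [0.5333, 0.2913, 0.1026]
tcp_rot: [[-0.046, 0.999, 0.006], [0.999, 0.046, 0.002], [0.002, 0.006, -1.0]]
force: [0.2, 0.3, -0.5]
opening: 0.33
grasp_force: 0.0
```

```bash
python3 - <<'E'
from h import *
plan((.5386,-.0535,.1,92.6),(.5386,-.0535,.006,92.6))
E
```

```text
t 5.93 p [0.5333 0.2913 0.1026] open 0.33 grip 0.0
[0.07, 0.04, -17.99, -11.49, -0.35, 0.07] rows>= 13
[0.07, 0.04, -17.99, -11.5, -0.37, 3.2] rows>= 13
```

Emit:
send_rows(
  commands=[
    [0, 0, -17.99, -11.5, -0.36, 0.07, 1],
    [0, 0, -17.99, -11.5, -0.36, 0.07, 1],
    [0, 0, -17.99, -11.5, -0.36, 0.07, 1],
    [0, 0, -17.99, -11.5, -0.36, 0.07, 1],
    [0, 0, -17.99, -11.5, -0.36, 0.07, 1],
    [0, 0, -17.99, -11.5, -0.36, 0.07, 1],
    [0, 0, -17.99, -11.5, -0.36, 0.07, 1],
    [0, 0, -17.99, -11.5, -0.36, 0.07, 1],
    [0, 0, -17.99, -11.5, -0.36, 0.07, 1],
    [0, 0, -17.99, -11.5, -0.36, 0.07, 1],
    [0, 0, -17.99, -11.5, -0.36, 0.07, 1],
    [0, 0, -17.99, -11.5, -0.36, 0.07, 1],
    [0, 0, -17.99, -11.5, -0.36, 0.07, 1],
    [0, 0, -17.99, -11.5, -0.36, 0.07, 1],
    [0, 0, -17.99, -11.5, -0.36, 0.07, 1],
    [0, 0, -17.99, -11.5, -0.36, 0.07, 1],
    [0, 0, -17.99, -11.5, -0.36, 0.07, 1],
    [0, 0, -17.99, -11.5, -0.36, 0.07, 1],
  ],
)

```text
time_s: 7.43
position: [0.5361, -0.0543, 0.0973]
tcp_rot: [[-0.999, -0.044, -0.001], [-0.044, 0.999, 0.0], [0.001, 0.0, -1.0]]
force: [-0.1, 0.4, -0.6]
opening: 0.999
grasp_force: 0.0
```

```bash
python3 - <<'E'
from h import *
plan((.5386,-.0535,.006,92.6))
I,K,T=cap("top");cv2.imwrite("pics/t3.png",I)
E
```

```text
t 7.43 p [ 0.5361 -0.0543  0.0973] open 0.999 grip 0.0
[0.0, -0.01, -0.01, -0.09, 0.02, 3.04] rows>= 3
```

View pics/t3.png

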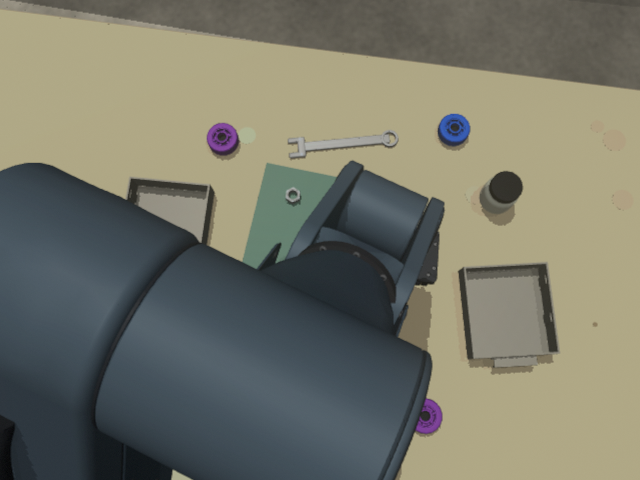

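The arm hides the scene from above: only the nut at (293,195) and the plain drawer can be seen. I grip the wheel and will check later from the side.

Emit:
send_rows(
  commands=[
    [0, 0, 0, -0.09, 0.02, 1.0, 1],
    [0, 0, 0, -0.09, 0.02, 2.0, 1],
    [0, 0, 0, -0.09, 0.02, 2.6, 1],
    [0, 0, 0, -0.09, 0.02, 2.9, 1],
    [0, 0, 0, -0.09, 0.02, 3.04, 1],
    [0, 0, 0, -0.09, 0.02, 3.04, 1],
    [0, 0, 0, -0.09, 0.02, 3.04, 0.4],
    [0, 0, 0, -0.09, 0.02, 3.04, 0.4],
    [0, 0, 0, -0.09, 0.02, 3.04, 0.4],
    [0, 0, 0, -0.09, 0.02, 3.04, 0.4],
    [0, 0, 0, -0.09, 0.02, 3.04, 0.4],
    [0, 0, 0, -0.09, 0.02, 3.04, 0.4],
    [0, 0, 0, -0.09, 0.02, 2.5, 0.4],
    [0, 0, 0, -0.09, 0.02, 1.5, 0.4],
    [0, 0, 0, -0.09, 0.02, 0.5, 0.4],
    [0, 0, 0, -0.09, 0.02, 0, 0.4],
    [0, 0, 0, -0.09, 0.02, 0, 0.4],
  ],
)

```text
time_s: 8.9
position: [0.5414, -0.0544, 0.101]
tcp_rot: [[-0.999, -0.045, 0.007], [-0.045, 0.999, -0.002], [-0.007, -0.002, -1.0]]
force: [0.6, -0.1, -2.1]
opening: 0.638
grasp_force: 30.0
```

```bash
python3 - <<'E'
from h import *
x,y=dr("div",.078,0)
plan((x,y,.1,92.6),(x,y,.009,92.6))
E
```

```text
t 8.9 p [ 0.5414 -0.0544  0.101 ] open 0.638 grip 30.0
[-0.03, 0.08, -0.0, -2.43, 11.5, 0.02] rows>= 9
[-0.03, 0.08, -0.0, -2.41, 11.51, 3.06] rows>= 9
```

Emit:
send_rows(
  commands=[
    [0, 0, 0, -0.3, 1.3, 0, 0.4],
    [0, 0, 0, -0.6, 2.6, 0, 0.4],
    [0, 0, 0, -0.8, 3.9, 0, 0.4],
    [0, 0, 0, -1.1, 5.2, 0, 0.4],
    [0, 0, 0, -1.4, 6.5, 0, 0.4],
    [0, 0, 0, -1.6, 7.8, 0, 0.4],
    [0, 0, 0, -1.9, 9.1, 0, 0.4],
    [0, 0, 0, -2.2, 10.3, 0, 0.4],
    [0, 0, 0, -2.4, 11.5, 0, 0.4],
    [0, 0, 0, -2.4, 11.5, 0, 0.4],
    [0, 0, 0, -2.4, 11.5, 0, 0.4],
    [0, 0, 0, -2.4, 11.5, 0, 0.4],
    [0, 0, 0, -2.4, 11.5, 0, 0.4],
    [0, 0, 0, -2.4, 11.5, 0, 0.4],
    [0, 0, 0, -2.4, 11.5, 0, 0.4],
  ],
)

```text
time_s: 10.15
position: [0.5956, 0.2926, 0.0976]
tcp_rot: [[-0.999, -0.043, -0.001], [-0.043, 0.999, -0.0], [0.001, -0.0, -1.0]]
force: [0.7, 0.0, -1.1]
opening: 0.639
grasp_force: 30.0
```

```bash
python3 - <<'E'
from h import *
x,y=dr("div",.078,0)
plan((x,y,.0085,92.6))
I,K,T=cap("side");cv2.imwrite("pics/s4.png",cv2.resize(I[150:480,60:400],None,fx=1.7,fy=1.7))
E
```

```text
t 10.15 p [0.5956 0.2926 0.0976] open 0.639 grip 30.0
[-0.0, -0.01, -0.03, -0.11, 0.03, 2.97] rows>= 3
```

View pics/s4.png

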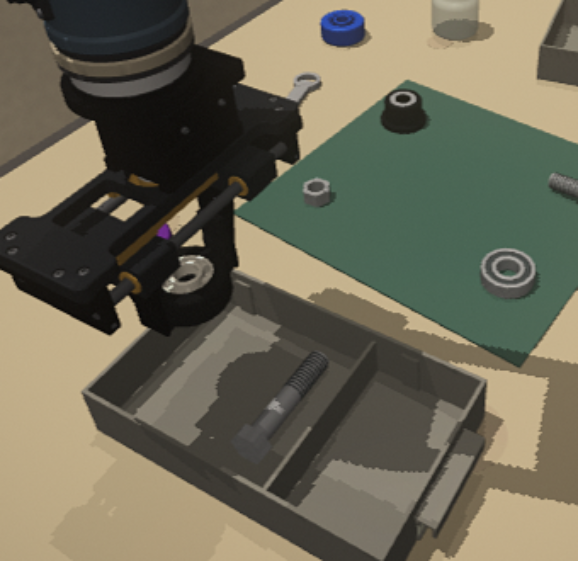

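The long bolt lies flat by the cross wall at crop (280,405), and the wheel is held level above the rear of the large compartment. I lower the wheel and release it.

Emit:
send_rows(
  commands=[
    [0, 0, 0, -0.11, 0.03, 1.0, 0.4],
    [0, 0, 0, -0.11, 0.03, 1.8, 0.4],
    [0, 0, 0, -0.11, 0.03, 2.4, 0.4],
    [0, 0, 0, -0.11, 0.03, 2.7, 0.4],
    [0, 0, 0, -0.11, 0.03, 2.9, 0.4],
    [0, 0, 0, -0.11, 0.03, 2.98, 0.4],
    [0, 0, 0, -0.11, 0.03, 2.98, 0.4],
    [0, 0, 0, -0.11, 0.03, 2.98, 0.82],
    [0, 0, 0, -0.11, 0.03, 2.98, 0.82],
    [0, 0, 0, -0.11, 0.03, 2.98, 0.82],
    [0, 0, 0, -0.11, 0.03, 2.98, 0.82],
    [0, 0, 0, -0.11, 0.03, 2.4, 0.82],
    [0, 0, 0, -0.11, 0.03, 1.4, 0.82],
    [0, 0, 0, -0.11, 0.03, 0.4, 0.82],
    [0, 0, 0, -0.11, 0.03, 0, 0.82],
    [0, 0, 0, -0.11, 0.03, 0, 0.82],
    [0, 0, 0, -0.11, 0.03, 0, 0.82],
    [0, 0, 0, -0.11, 0.03, 0, 0.82],
  ],
)

```text
time_s: 11.7
position: [0.5976, 0.2948, 0.0963]
tcp_rot: [[-0.999, -0.045, -0.003], [-0.045, 0.999, -0.001], [0.003, -0.001, -1.0]]
force: [0.7, 0.0, -0.6]
opening: 0.82
grasp_force: 0.0
```

```bash
python3 - <<'E'
from h import *
plan((.6545,.0862,.1,96),(.6545,.0862,.004,96))
E
```

```text
t 11.7 p [0.5976 0.2948 0.0963] open 0.82 grip 0.0
[-0.01, -0.03, -0.69, -1.58, -7.03, -0.12] rows>= 6
[-0.01, -0.03, -0.69, -1.59, -7.03, 3.08] rows>= 6
```

Emit:
send_rows(
  commands=[
    [0, 0, -0.69, -0.3, -1.3, -0.12, 0.6],
    [0, 0, -0.69, -0.6, -2.6, -0.12, 0.6],
    [0, 0, -0.69, -0.9, -3.9, -0.12, 0.6],
    [0, 0, -0.69, -1.2, -5.2, -0.12, 0.6],
    [0, 0, -0.69, -1.4, -6.4, -0.12, 0.6],
    [0, 0, -0.69, -1.58, -7.03, -0.12, 0.6],
    [0, 0, -0.69, -1.58, -7.03, -0.12, 0.6],
    [0, 0, -0.69, -1.58, -7.03, -0.12, 0.6],
    [0, 0, -0.69, -1.58, -7.03, -0.12, 0.6],
    [0, 0, -0.69, -1.58, -7.03, -0.12, 0.6],
    [0, 0, -0.69, -1.58, -7.03, -0.12, 0.6],
    [0, 0, -0.69, -1.58, -7.03, -0.12, 0.6],
  ],
)

```text
time_s: 12.7
position: [0.6551, 0.0881, 0.1011]
tcp_rot: [[-0.994, -0.107, -0.001], [-0.107, 0.994, 0.0], [0.001, 0.0, -1.0]]
force: [-0.6, -0.5, 0.4]
opening: 0.601
grasp_force: 0.0
```

```bash
python3 - <<'E'
from h import *
plan((.6545,.0862,.004,96))
I,K,T=cap("side");cv2.imwrite("pics/s5.png",cv2.resize(I[150:480,60:400],None,fx=1.7,fy=1.7))
E
```

```text
t 12.7 p [0.6551 0.0881 0.1011] open 0.601 grip 0.0
[0.0, -0.01, 0.03, 0.03, -0.06, 3.24] rows>= 3
```

View pics/s5.png

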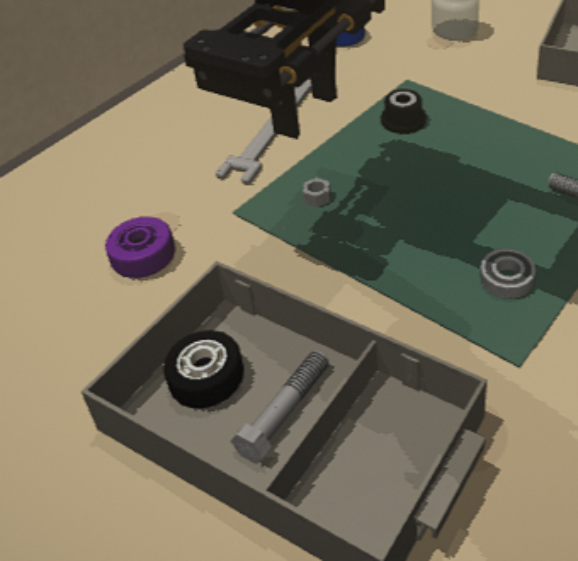

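The wheel, at crop (203,368), and the long bolt, at (280,405), lie flat and apart in the large compartment. The gripper is above the nut, which is at (316,191).

Emit:
send_rows(
  commands=[
    [0, 0, 0, 0.03, -0.06, 1.0, 0.6],
    [0, 0, 0, 0.03, -0.06, 2.0, 0.6],
    [0, 0, 0, 0.03, -0.06, 2.7, 0.6],
    [0, 0, 0, 0.03, -0.06, 3.0, 0.6],
    [0, 0, 0, 0.03, -0.06, 3.2, 0.6],
    [0, 0, 0, 0.03, -0.06, 3.23, 0.6],
    [0, 0, 0, 0.03, -0.06, 3.23, 0.6],
    [0, 0, 0, 0.03, -0.06, 3.23, 0.1],
    [0, 0, 0, 0.03, -0.06, 3.23, 0.1],
    [0, 0, 0, 0.03, -0.06, 3.23, 0.1],
    [0, 0, 0, 0.03, -0.06, 3.23, 0.1],
    [0, 0, 0, 0.03, -0.06, 3.23, 0.1],
    [0, 0, 0, 0.03, -0.06, 3.23, 0.1],
    [0, 0, 0, 0.03, -0.06, 2.5, 0.1],
    [0, 0, 0, 0.03, -0.06, 1.5, 0.1],
    [0, 0, 0, 0.03, -0.06, 0.5, 0.1],
    [0, 0, 0, 0.03, -0.06, 0, 0.1],
    [0, 0, 0, 0.03, -0.06, 0, 0.1],
    [0, 0, 0, 0.03, -0.06, 0, 0.1],
  ],
)

```text
time_s: 14.33
position: [0.6553, 0.0847, 0.1021]
tcp_rot: [[-0.994, -0.105, 0.002], [-0.105, 0.994, -0.0], [-0.002, -0.0, -1.0]]
force: [-0.3, -0.1, -0.6]
opening: 0.273
grasp_force: 30.0
```

```bash
python3 - <<'E'
from h import *
x,y=dr("div",-.074,0)
plan((x,y,.1,92.6))
E
```

```text
t 14.33 p [0.6553 0.0847 0.1021] open 0.273 grip 30.0
[-0.0, 0.02, 0.68, 6.2, 7.43, 0.06] rows>= 7
```

Emit:
send_rows(
  commands=[
    [0, 0, 0.68, 0.8, 1.0, 0.06, 0.1],
    [0, 0, 0.68, 1.6, 2.0, 0.06, 0.1],
    [0, 0, 0.68, 2.4, 2.9, 0.06, 0.1],
    [0, 0, 0.68, 3.2, 3.9, 0.06, 0.1],
    [0, 0, 0.68, 4.0, 4.8, 0.06, 0.1],
    [0, 0, 0.68, 4.8, 5.8, 0.06, 0.1],
    [0, 0, 0.68, 5.6, 6.7, 0.06, 0.1],
    [0, 0, 0.68, 6.2, 7.43, 0.06, 0.1],
    [0, 0, 0.68, 6.2, 7.43, 0.06, 0.1],
    [0, 0, 0.68, 6.2, 7.43, 0.06, 0.1],
    [0, 0, 0.68, 6.2, 7.43, 0.06, 0.1],
    [0, 0, 0.68, 6.2, 7.43, 0.06, 0.1],
    [0, 0, 0.68, 6.2, 7.43, 0.06, 0.1],
    [0, 0, 0.68, 6.2, 7.43, 0.06, 0.1],
  ],
)

```text
time_s: 15.5
position: [0.4476, 0.2861, 0.0993]
tcp_rot: [[-0.999, -0.044, 0.0], [-0.044, 0.999, -0.0], [-0.0, -0.0, -1.0]]
force: [-0.2, -0.5, 0.2]
opening: 0.274
grasp_force: 30.0
```

```bash
python3 - <<'E'
from h import *
x,y=dr("div",-.074,0)
plan((x,y,.0062,92.6))
E
```

```text
t 15.5 p [0.4476 0.2861 0.0993] open 0.274 grip 30.0
[-0.0, 0.0, -0.02, 0.02, 0.02, 3.1] rows>= 3
```

Emit:
send_rows(
  commands=[
    [0, 0, 0, 0.02, 0.02, 1.0, 0.1],
    [0, 0, 0, 0.02, 0.02, 1.9, 0.1],
    [0, 0, 0, 0.02, 0.02, 2.5, 0.1],
    [0, 0, 0, 0.02, 0.02, 2.8, 0.1],
    [0, 0, 0, 0.02, 0.02, 3.0, 0.1],
    [0, 0, 0, 0.02, 0.02, 3.1, 0.1],
    [0, 0, 0, 0.02, 0.02, 3.1, 0.1],
    [0, 0, 0, 0.02, 0.02, 3.1, 0.5],
    [0, 0, 0, 0.02, 0.02, 3.1, 0.5],
    [0, 0, 0, 0.02, 0.02, 3.1, 0.5],
    [0, 0, 0, 0.02, 0.02, 3.1, 0.5],
    [0, 0, 0, 0.02, 0.02, 2.5, 0.5],
    [0, 0, 0, 0.02, 0.02, 1.4, 0.5],
    [0, 0, 0, 0.02, 0.02, 0.4, 0.5],
    [0, 0, 0, 0.02, 0.02, 0, 0.5],
    [0, 0, 0, 0.02, 0.02, 0, 0.5],
    [0, 0, 0, 0.02, 0.02, 0, 0.5],
    [0, 0, 0, 0.02, 0.02, 0, 0.5],
  ],
)

```text
time_s: 17.0
position: [0.4452, 0.2872, 0.0989]
tcp_rot: [[-0.999, -0.046, -0.001], [-0.046, 0.999, -0.001], [0.001, -0.0, -1.0]]
force: [-0.5, 0.3, -0.0]
opening: 0.497
grasp_force: 0.0
```

```bash
python3 - <<'E'
from h import *
a=np.radians(-9.8)
x,y=.4445-.003*np.cos(a),-.040-.003*np.sin(a);print(x,y)
plan((x,y,.1,80.2))
E
```

```text
0.44154377630454955 -0.039489371502501903
t 17.0 p [0.4452 0.2872 0.0989] open 0.497 grip 0.0
[-0.01, -0.02, 2.48, 0.62, -10.87, -0.03] rows>= 8
```

Emit:
send_rows(
  commands=[
    [0, 0, 0.4, 0.1, -1.3, 0, 0.6],
    [0, 0, 0.8, 0.2, -2.6, 0, 0.6],
    [0, 0, 1.2, 0.3, -3.9, 0, 0.6],
    [0, 0, 1.6, 0.4, -5.2, 0, 0.6],
    [0, 0, 2.0, 0.5, -6.5, 0, 0.6],
    [0, 0, 2.4, 0.6, -7.8, 0, 0.6],
    [0, 0, 2.48, 0.62, -9.1, 0, 0.6],
    [0, 0, 2.48, 0.62, -10.2, 0, 0.6],
    [0, 0, 2.48, 0.62, -10.87, 0, 0.6],
    [0, 0, 2.48, 0.62, -10.87, 0, 0.6],
    [0, 0, 2.48, 0.62, -10.87, 0, 0.6],
    [0, 0, 2.48, 0.62, -10.87, 0, 0.6],
    [0, 0, 2.48, 0.62, -10.87, 0, 0.6],
    [0, 0, 2.48, 0.62, -10.87, 0, 0.6],
    [0, 0, 2.48, 0.62, -10.87, 0, 0.6],
  ],
)

```text
time_s: 18.25
position: [0.442, -0.038, 0.0994]
tcp_rot: [[-0.986, 0.168, -0.001], [0.168, 0.986, 0.0], [0.001, 0.0, -1.0]]
force: [-0.8, -0.3, -0.1]
opening: 0.599
grasp_force: 0.0
```

```bash
python3 - <<'E'
from h import *
plan((.4415,-.0395,.004,80.2))
I,K,T=cap("side");cv2.imwrite("pics/s6.png",cv2.resize(I[120:480,100:500],None,fx=1.6,fy=1.6))
E
```

```text
t 18.25 p [ 0.442  -0.038   0.0994] open 0.599 grip 0.0
[0.0, -0.01, 0.03, 0.01, -0.05, 3.18] rows>= 3
```

View pics/s6.png

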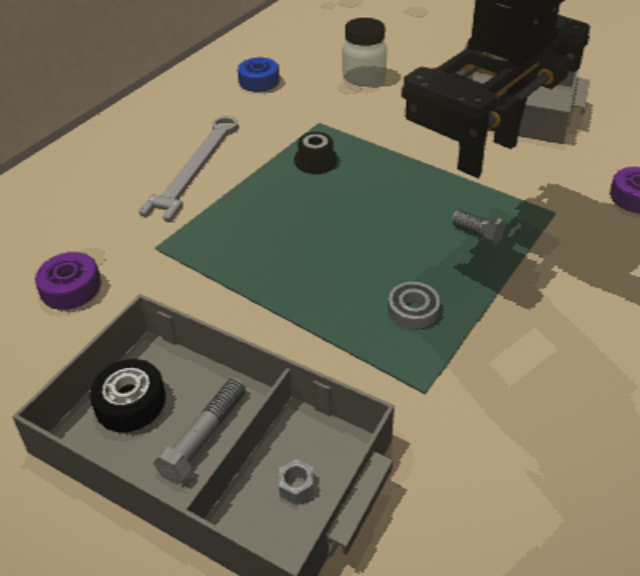

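The nut lies flat in the small compartment at crop (295,480). The gripper is above the short bolt at (480,224), so I grip it.

Emit:
send_rows(
  commands=[
    [0, 0, 0, 0, -0.05, 1.0, 0.6],
    [0, 0, 0, 0, -0.05, 2.0, 0.6],
    [0, 0, 0, 0, -0.05, 2.6, 0.6],
    [0, 0, 0, 0, -0.05, 3.0, 0.6],
    [0, 0, 0, 0, -0.05, 3.15, 0.6],
    [0, 0, 0, 0, -0.05, 3.17, 0.6],
    [0, 0, 0, 0, -0.05, 3.17, 0.6],
    [0, 0, 0, 0, -0.05, 3.17, 0.0],
    [0, 0, 0, 0, -0.05, 3.17, 0.0],
    [0, 0, 0, 0, -0.05, 3.17, 0.0],
    [0, 0, 0, 0, -0.05, 3.17, 0.0],
    [0, 0, 0, 0, -0.05, 3.17, 0.0],
    [0, 0, 0, 0, -0.05, 3.17, 0.0],
    [0, 0, 0, 0, -0.05, 3.17, 0.0],
  ],
)

```text
time_s: 19.47
position: [0.4421, -0.0407, 0.0046]
tcp_rot: [[-0.985, 0.17, 0.0], [0.17, 0.985, -0.0], [-0.0, -0.0, -1.0]]
force: [0.7, 0.0, 1.8]
opening: 0.172
grasp_force: 29.7
```

```bash
python3 - <<'E'
from h import *
x,y=dr("plain",-.035,0)
plan((.4415,-.0395,.1,80.2),(x,y,.1,100.8))
E
```

```text
t 19.47 p [ 0.4421 -0.0407  0.0046] open 0.172 grip 29.7
[-0.0, 0.0, 0.0, 0.03, 0.04, -3.18] rows>= 3
[-0.0, 0.0, -4.12, -2.34, -8.59, -3.18] rows>= 7
```

Emit:
send_rows(
  commands=[
    [0, 0, 0, 0, 0, -1.0, 0],
    [0, 0, 0, 0, 0, -2.1, 0],
    [0, 0, 0, 0, 0, -3.18, 0],
    [0, 0, -0.6, -0.3, -1.2, -3.18, 0],
    [0, 0, -1.2, -0.7, -2.5, -3.18, 0],
    [0, 0, -1.8, -1.0, -3.7, -3.18, 0],
    [0, 0, -2.4, -1.4, -5.0, -3.18, 0],
    [0, 0, -3.0, -1.7, -6.2, -3.18, 0],
    [0, 0, -3.6, -2.0, -7.5, -3.18, 0],
    [0, 0, -4.12, -2.34, -8.59, -3.18, 0],
    [0, 0, -4.12, -2.34, -8.59, -3.18, 0],
    [0, 0, -4.12, -2.34, -8.59, -3.18, 0],
    [0, 0, -4.12, -2.34, -8.59, -3.18, 0],
    [0, 0, -4.12, -2.34, -8.59, -3.18, 0],
    [0, 0, -4.12, -2.34, -8.59, -3.18, 0],
    [0, 0, -4.12, -2.34, -8.59, -3.18, 0],
  ],
)

```text
time_s: 20.8
position: [0.4673, -0.305, 0.0998]
tcp_rot: [[-0.982, -0.189, -0.001], [-0.189, 0.982, 0.001], [0.001, 0.001, -1.0]]
force: [0.5, -0.4, -1.4]
opening: 0.175
grasp_force: 29.7
```

```bash
python3 - <<'E'
from h import *
x,y=dr("plain",-.035,0)
plan((x,y,.0068,100.8))
I,K,T=cap("side");cv2.imwrite("pics/s7.png",cv2.resize(I[60:310,260:560],None,fx=2,fy=2))
E
```

```text
t 20.8 p [ 0.4673 -0.305   0.0998] open 0.175 grip 29.7
[0.01, -0.01, 0.02, 0.0, -0.06, 3.1] rows>= 3
```

View pics/s7.png

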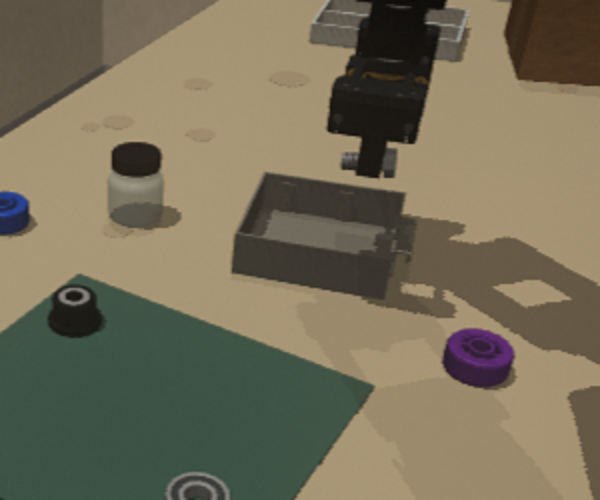

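The short bolt is level in the fingers at crop (370,161), over the handle half of the plain drawer. I lower and release it.

Emit:
send_rows(
  commands=[
    [0, 0, 0, 0, -0.06, 1.0, 0],
    [0, 0, 0, 0, -0.06, 1.9, 0],
    [0, 0, 0, 0, -0.06, 2.5, 0],
    [0, 0, 0, 0, -0.06, 2.8, 0],
    [0, 0, 0, 0, -0.06, 3.0, 0],
    [0, 0, 0, 0, -0.06, 3.1, 0],
    [0, 0, 0, 0, -0.06, 3.1, 0],
    [0, 0, 0, 0, -0.06, 3.1, 0.4],
    [0, 0, 0, 0, -0.06, 3.1, 0.4],
    [0, 0, 0, 0, -0.06, 3.1, 0.4],
    [0, 0, 0, 0, -0.06, 3.1, 0.4],
    [0, 0, 0, 0, -0.06, 2.5, 0.4],
    [0, 0, 0, 0, -0.06, 1.4, 0.4],
    [0, 0, 0, 0, -0.06, 0.4, 0.4],
    [0, 0, 0, 0, -0.06, 0, 0.4],
    [0, 0, 0, 0, -0.06, 0, 0.4],
    [0, 0, 0, 0, -0.06, 0, 0.4],
    [0, 0, 0, 0, -0.06, 0, 0.4],
  ],
)

```text
time_s: 22.35
position: [0.4671, -0.3077, 0.0991]
tcp_rot: [[-0.982, -0.188, -0.001], [-0.188, 0.982, 0.001], [0.001, 0.001, -1.0]]
force: [-0.2, 0.1, 0.3]
opening: 0.399
grasp_force: 0.0
```

```bash
python3 - <<'E'
from h import *
plan((.6512,-.0637,.1,100.8))
E
```

```text
t 22.35 p [ 0.4671 -0.3077  0.0991] open 0.399 grip 0.0
[0.02, -0.01, 0.0, -7.55, 6.84, -0.03] rows>= 8
```

Emit:
send_rows(
  commands=[
    [0, 0, 0, -0.9, 0.8, 0, 0.9],
    [0, 0, 0, -1.8, 1.6, 0, 0.9],
    [0, 0, 0, -2.7, 2.4, 0, 0.9],
    [0, 0, 0, -3.6, 3.3, 0, 0.9],
    [0, 0, 0, -4.5, 4.1, 0, 0.9],
    [0, 0, 0, -5.4, 4.9, 0, 0.9],
    [0, 0, 0, -6.3, 5.7, 0, 0.9],
    [0, 0, 0, -7.0, 6.3, 0, 0.9],
    [0, 0, 0, -7.55, 6.84, 0, 0.9],
    [0, 0, 0, -7.55, 6.84, 0, 0.9],
    [0, 0, 0, -7.55, 6.84, 0, 0.9],
    [0, 0, 0, -7.55, 6.84, 0, 0.9],
    [0, 0, 0, -7.55, 6.84, 0, 0.9],
    [0, 0, 0, -7.55, 6.84, 0, 0.9],
    [0, 0, 0, -7.55, 6.84, 0, 0.9],
  ],
)

```text
time_s: 23.6
position: [0.6512, -0.0653, 0.0997]
tcp_rot: [[-0.983, -0.186, -0.001], [-0.186, 0.983, 0.0], [0.001, 0.0, -1.0]]
force: [0.3, -0.6, -0.6]
opening: 0.903
grasp_force: 0.0
```

```bash
python3 - <<'E'
from h import *
plan((.6512,-.0637,.0115,100.8))
I,K,T=cap("side");cv2.imwrite("pics/s8.png",cv2.resize(I[60:310,230:530],None,fx=2,fy=2))
E
```

```text
t 23.6 p [ 0.6512 -0.0653  0.0997] open 0.903 grip 0.0
[0.0, -0.01, -0.02, -0.01, 0.05, 2.94] rows>= 3
```

View pics/s8.png

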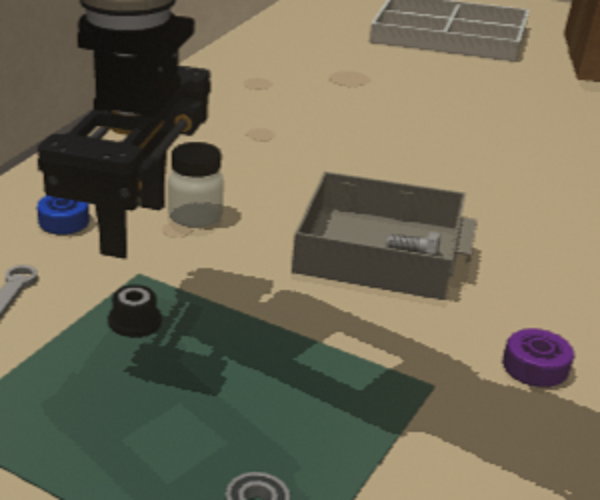

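The short bolt lies flat in the plain drawer at crop (413,242). The gripper is above the foot at (134,311), so I grip its body above the flange.

Emit:
send_rows(
  commands=[
    [0, 0, 0, 0, 0.05, 1.0, 0.9],
    [0, 0, 0, 0, 0.05, 1.9, 0.9],
    [0, 0, 0, 0, 0.05, 2.5, 0.9],
    [0, 0, 0, 0, 0.05, 2.8, 0.9],
    [0, 0, 0, 0, 0.05, 2.94, 0.9],
    [0, 0, 0, 0, 0.05, 2.94, 0.9],
    [0, 0, 0, 0, 0.05, 2.94, 0.9],
    [0, 0, 0, 0, 0.05, 2.94, 0.3],
    [0, 0, 0, 0, 0.05, 2.94, 0.3],
    [0, 0, 0, 0, 0.05, 2.94, 0.3],
    [0, 0, 0, 0, 0.05, 2.94, 0.3],
    [0, 0, 0, 0, 0.05, 2.94, 0.3],
    [0, 0, 0, 0, 0.05, 2.94, 0.3],
    [0, 0, 0, 0, 0.05, 2.4, 0.3],
    [0, 0, 0, 0, 0.05, 1.3, 0.3],
    [0, 0, 0, 0, 0.05, 0.3, 0.3],
    [0, 0, 0, 0, 0.05, 0, 0.3],
    [0, 0, 0, 0, 0.05, 0, 0.3],
    [0, 0, 0, 0, 0.05, 0, 0.3],
    [0, 0, 0, 0, 0.05, 0, 0.3],
  ],
)

```text
time_s: 25.32
position: [0.65, -0.0624, 0.0981]
tcp_rot: [[-0.982, -0.188, -0.003], [-0.188, 0.982, 0.001], [0.003, 0.002, -1.0]]
force: [-0.8, 0.6, -0.2]
opening: 0.441
grasp_force: 30.0
```

```bash
python3 - <<'E'
from h import *
x,y=dr("plain",.036,0)
plan((x,y,.1,100.8))
E
```

```text
t 25.32 p [ 0.65   -0.0624  0.0981] open 0.441 grip 30.0
[0.02, -0.04, 0.0, 5.13, -6.85, -0.06] rows>= 7
```

Emit:
send_rows(
  commands=[
    [0, 0, 0, 0.7, -0.9, 0, 0.3],
    [0, 0, 0, 1.4, -1.9, 0, 0.3],
    [0, 0, 0, 2.1, -2.8, 0, 0.3],
    [0, 0, 0, 2.8, -3.7, 0, 0.3],
    [0, 0, 0, 3.5, -4.7, 0, 0.3],
    [0, 0, 0, 4.2, -5.6, 0, 0.3],
    [0, 0, 0, 4.7, -6.3, 0, 0.3],
    [0, 0, 0, 5.13, -6.85, 0, 0.3],
    [0, 0, 0, 5.13, -6.85, 0, 0.3],
    [0, 0, 0, 5.13, -6.85, 0, 0.3],
    [0, 0, 0, 5.13, -6.85, 0, 0.3],
    [0, 0, 0, 5.13, -6.85, 0, 0.3],
    [0, 0, 0, 5.13, -6.85, 0, 0.3],
    [0, 0, 0, 5.13, -6.85, 0, 0.3],
    [0, 0, 0, 5.13, -6.85, 0, 0.3],
  ],
)

```text
time_s: 26.57
position: [0.5393, -0.2926, 0.0998]
tcp_rot: [[-0.982, -0.189, -0.0], [-0.189, 0.982, 0.0], [-0.0, 0.0, -1.0]]
force: [-0.8, -0.3, 0.3]
opening: 0.44
grasp_force: 30.0
```

```bash
python3 - <<'E'
from h import *
x,y=dr("plain",.036,0)
plan((x,y,.0135,100.8))
I,K,T=cap("side");cv2.imwrite("pics/s9.png",cv2.resize(I[60:310,260:560],None,fx=2,fy=2))
E
```

```text
t 26.57 p [ 0.5393 -0.2926  0.0998] open 0.44 grip 30.0
[0.0, 0.0, 0.02, 0.07, -0.01, 2.88] rows>= 3
```

View pics/s9.png

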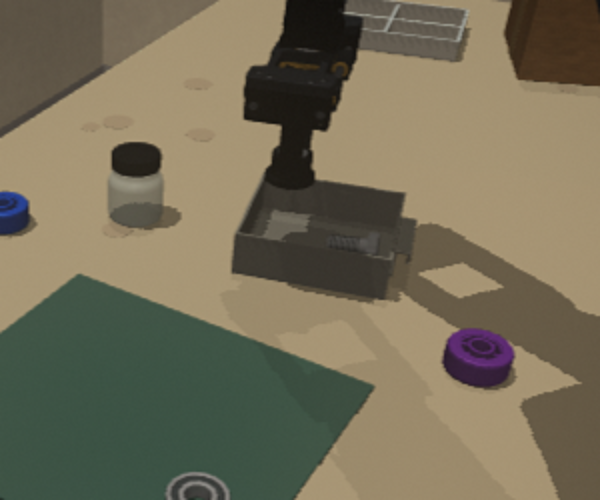

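The foot is held upright at crop (290,170) above the rear of the plain drawer. I lower and release it.

Emit:
send_rows(
  commands=[
    [0, 0, 0, 0.07, 0, 1.0, 0.3],
    [0, 0, 0, 0.07, 0, 1.8, 0.3],
    [0, 0, 0, 0.07, 0, 2.4, 0.3],
    [0, 0, 0, 0.07, 0, 2.7, 0.3],
    [0, 0, 0, 0.07, 0, 2.85, 0.3],
    [0, 0, 0, 0.07, 0, 2.88, 0.3],
    [0, 0, 0, 0.07, 0, 2.88, 0.3],
    [0, 0, 0, 0.07, 0, 2.88, 0.75],
    [0, 0, 0, 0.07, 0, 2.88, 0.75],
    [0, 0, 0, 0.07, 0, 2.88, 0.75],
    [0, 0, 0, 0.07, 0, 2.88, 0.75],
    [0, 0, 0, 0.07, 0, 2.4, 0.75],
    [0, 0, 0, 0.07, 0, 1.3, 0.75],
    [0, 0, 0, 0.07, 0, 0.3, 0.75],
    [0, 0, 0, 0.07, 0, -1, 0.75],
    [0, 0, 0, 0.07, 0, -2, 0.75],
    [0, 0, 0, 0.07, 0, -3, 0.75],
    [0, 0, 0, 0.07, 0, -3, 0.75],
    [0, 0, 0, 0.07, 0, -3, 0.75],
    [0, 0, 0, 0.07, 0, -3, 0.75],
  ],
)

```text
time_s: 28.28
position: [0.5361, -0.2933, 0.1888]
tcp_rot: [[-0.982, -0.188, -0.002], [-0.188, 0.982, 0.001], [0.001, 0.002, -1.0]]
force: [0.1, -0.5, 0.1]
opening: 0.75
grasp_force: 0.0
```

```bash
python3 - <<'E'
from h import *
plan()
I,K,T=cap("side");cv2.imwrite("pics/s10.png",I)
I,K,T=cap("top")
print(np.abs(I[100:180,280:410].astype(int)-cv2.imread("pics/top0.png")[100:180,280:410]).max(2).__gt__(40).sum(),"spanner diff px")
E
```

```text
t 28.28 p [ 0.5361 -0.2933  0.1888] open 0.75 grip 0.0
0 spanner diff px
```

View pics/s10.png

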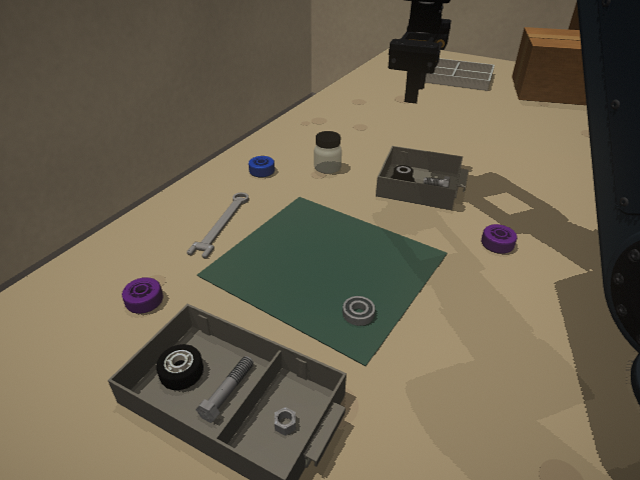

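The wheel at (180,366), long bolt at (225,388) and nut at (285,420) lie flat in the divided drawer. The foot at (403,172) and short bolt at (435,181) are in the plain drawer. The bearing, spanner and jar haven't moved, and the gripper is clear.

```bash
python3 -c "
from rig import bot;print(bot.hand_in())"
```

```text
the job is handed in; nothing more can be done
None
```

Both kits are packed in their drawers and the job was handed in at about 28 s; the hand-in returned no verdict, but the last picture showed every part in its place and the bearing, spanner and jar unmoved.

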